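# Clear the pellet die and draw its punch to the loading mark

### The job

Use the brush to sweep the four rejected pellets off the steel die bed into the blue catch tray (keep the fingers off the pellets), then stand the brush back on the bench on its bristles, clear of the die. After that take the punch by its black head and draw it straight up, partway out of its bore, until the whole green band shows but none of the red band does, never taking it out of the bore, and finish while still holding it there upright and steady so that the die can be loaded. Leave the tube rack, the amber bottle and the white jar where they are.

Things in the scene. Friction and masses are not known exactly. Their poses are not given: they have to be found in the camera images.
- die: Fixed steel block 140 (x) x 220 (y) x 70 mm high; its flat top is the bed. Origin: centre of the underside, on the bench; z up; turned up to 0.35 rad. A blue open catch tray 45 mm high is fixed to its -x face: outside x -70 to -190, y -40 to +110 mm, walls 4 mm. Bore at x 0, y -75 mm. Pellets (centres) lie on the bed within x -45 to +20, y 0 to 70 mm.
- bore (a point): Centre of the bore's mouth in the bed, 70 mm above the bench; axes as the die. The bore is vertical, 21 mm in diameter and 55 mm deep, with a flat closed floor.
- lane (a point): Point on the bed's top face in the middle of the part where the pellets lie (die x = 0, y = +35 mm, z = 70 mm); axes as the die. Sweeping along the die's -x direction carries pellets over the edge (70 mm away) and down into the tray.
- tray (a point): Centre of the catch tray's inner floor, 5 mm above the bench; axes as the die. The inside measures about 112 (x) x 142 (y) mm and is 40 mm deep.
- punch: Loose metal rod 20 mm thick, 85 mm long, 0.2 to 0.45 kg, topped by a black round head 30 mm wide, 24 mm high. Starts on the bore's floor, 55 mm deep: 30 mm of rod and the head show. Origin: centre of the foot; z up the rod. Red band 12 to 24, green band 38 to 50 mm above the foot, hidden at the start. Only its weight and rubbing resist; let go, it drops back.
- punch_mark (a point): Point on the punch's axis 31 mm above its foot, midway between the red and green bands: level with the bore's mouth when the pull is right (24 mm up from the start).
- punch_head (a point): Middle of the punch's black head, 97 mm above the foot: the place to grip.
- brush: Loose bench brush, 0.14 kg, standing on its bristles left or right of the die, turned up to 0.5 rad. Origin: centre of the bristles' underside; z up. Bristles (stiff as a block) 24 (x) x 110 (y) x 30 mm high, wooden back 34 x 116 mm up to 42 mm, upright orange handle 24 (x) x 60 (y) mm from 42 to 84 mm. Sweeps along its x, either way.
- brush_handle (a point): Middle of the brush handle, 68 mm above the bristles' underside; axes as the brush. Grip it across x (24 mm).
- pellet0: Rejected pellet 1 of 4: loose pale yellow disc, 20 mm across and 14 mm high, 12 g, lying flat on the bed. Origin: centre of its underside.
- pellet1: Rejected pellet 2 of 4: loose pale yellow disc, 20 mm across and 14 mm high, 12 g, lying flat on the bed. Origin: centre of its underside.
- pellet2: Rejected pellet 3 of 4: loose pale yellow disc, 20 mm across and 14 mm high, 12 g, lying flat on the bed. Origin: centre of its underside.
- pellet3: Rejected pellet 4 of 4: loose pale yellow disc, 20 mm across and 14 mm high, 12 g, lying flat on the bed. Origin: centre of its underside.
- rack: Red microtube rack, 70 x 110 x 45 mm with white tube caps up to 54 mm; loose, to be left alone. Origin: centre of the underside.
- bottle: Amber glass bottle, 60 mm in diameter, 120 mm high, blue cap; loose, to be left alone. Origin: centre of the underside.
- jar: White jar, 64 mm in diameter, 70 mm high; loose, to be left alone. Origin: centre of the underside.
Mind the look-alikes: they are no part of the job. There is more than one size of the punch; the one meant has the size given above.

How it is judged:
By the outcome, as a careful person would: the job done as asked, in the order asked, and still so for the second after the job is handed in, while the arm keeps its last pose, push and grip.
It also fails if it takes over 61 s, if anything falls off the work surface, if the arm or the gripper's body presses on something with over 40 N, if the wrist force passes 120 N, or if a joint passes its speed limit or range.

### The arm

A 6-joint arm with a two-finger parallel gripper is mounted at the origin on the work surface. World frame = base frame: x ahead of the robot, y to its left, z up, the work surface at z = 0. Lengths are in mm, angles in rad, forces in N, time in s.
With the tool pointing down it reaches from about 350 to 975 mm from the base axis. Payload 7.1 kg.
Tool frame: the origin (TCP) lies at the very end of the fingers, on their centre line; the grasp point (between the pads) lies 19 mm behind it; z points along the fingers, x is the direction in which the jaws open and shut, and the axes are right-handed (so a half turn about z gives the same grasp; the last joint's range is limited). The gripper opens to 88 mm and grips with 3 to 60 N. Pads are 20 mm wide; open, the fingers measure 115 mm over their backs; the gripper's body (75 mm by 178 mm) begins 61 mm behind the grasp point.
Start: joints at [-1.175, 0.423, 1.63, -0, 1.089, -0.019], TCP at [251.895, -571.974, 222.675] pointing down, gripper open.
Joint ranges: [-3, 3], [-0.9, 2.11], [0.09, 2.58], [-1.31, 4.45], [0.11, 2.69], [-2.54, 2.54]. Speed limits (rad/s): [2.39, 2.39, 3.01, 3.14, 3.14, 3.14].

### API

Orientations are given as a rotation vector (axis times angle).
In Python, from workcell import ctrl gives the robot as it stands. The module is installed in compiled form; this text tells all that it offers.
- The arm moves only by the tool move_arm, never from a script. Its argument "motion" is a list of rows, each a list of 2 entries, a list of its own where there are three numbers: the shift along the tool's x, y, z normalised to -1 to 1, where 1 is 150 mm, then the turn, a rotation vector about the tool's x, y, z normalised to -1 to 1, where 1 is 60 degrees. In form: [[[x, y, z], [rx, ry, rz]], ...]. A call has exactly 5 rows; each row is the pose to reach, as a shift and turn from the pose commanded when the call began, along the tool's axes at that moment; what a row does not reach only later rows make up. A row lasts 1/8 s, in which the tool goes at most 62.5 mm and 10.7 degrees, less where a joint would pass 70% of its speed; a pose out of reach is approached as far as the arm can. A call with a number of a shift or a turn outside -1 to 1 is refused whole. A call with a gripper value outside its range is refused whole. "gripper" is the opening, from 0 (shut) to 1 (fully open), set as the call begins (left out, the last holds). The fingers move at their own pace and stop on an object; the grip force is fixed at half the most. Time passes only in rows, so rows that repeat a pose let the fingers close, or fill a call up. It gives the time, the measured TCP pose, the force and the opening at its end, in the units of the state.
- ctrl.get_obs(): the state, without advancing time (a new reading comes with each control period).
- ctrl.get_image(name): name is "side" or "top" or "wrist"; returns a dict with "pixels" (400x640x3 uint8, red, green, blue), "camera_matrix" (3x3 intrinsics, pixels), "D" ([k1, k2, p1, p2, k3] as OpenCV has them; the pictures are not rectified), "R" (3x3) and "t" (3): a world point X has camera coordinates R X + t; the wrist camera has in their place "mount" (4x4, takes a point from camera to tool coordinates, whose origin is the TCP and whose axes are the tool frame's). Camera axes: x right, y down, z forward; pixel columns grow to the right and rows downward; lengths in mm; the calibration is good to about 2 mm. A picture is of the moment at which its call begins: read the wrist's pose just before it. There is no depth.
- ctrl.close_job(): hands the job in, once; it reports no verdict.
Trained networks look in the newest picture that a camera, given by its name, has taken for a name from the list of things; names that differ only in an ending like _2 or _b are one class to them, and where a whole thing is asked for, a point or a joint stands for the part that bears it (a point fixed in the world has none). Each returns a list of dicts, best first, with "p" (0 to 1); they miss things now and then, are a little off and sometimes report something else, mostly with a low value. They report only what shows in the picture. A call takes as long as a camera call. They do not tell look-alikes from the thing itself.
- ctrl.boxes_of(camera, name): "location" ([x, y, z] in mm, in world coordinates, good to about 4 mm: the middle of the surface that is visible of it).
- ctrl.regions_of(camera, name): "mask" (400x640 bool, what is visible of it).
- ctrl.pinpoint(camera, name): "location" ([x, y, z] in mm, in world coordinates, good to about 4 mm: a listed point, or the origin of a listed thing).
The state is a dict: "t": time; "qpos": joint angles; "qvel": joint speeds; "joint_torque": joint torques, N m; "ee_pos": TCP position; "orientation": TCP orientation; "ft_force": force on the tool from outside, world axes, zero at the start; "moment": the same for the moment, N m; "width": finger opening in mm.
Only numpy, scipy, OpenCV 4.12 (cv2) and the standard library are available. Lean on these libraries where they do the work, as an engineer would, in place of code of your own. Each camera call takes 0.05 s, during which the arm holds its last target.

## Working session

There is one attempt and no reset: what is moved stays moved. The work goes in short steps, Python scripts to look and compute and a tool call to move; the robot and the scene stay as the last step left them, time stands still between calls to the robot, and variables do not carry over. Pictures are saved under pics/ and viewed, and the job is handed in when it is done.

Besides the shell and the picture viewer there is one more tool, called after "Call:" by a JSON object that holds its "name" and its "arguments". move_arm: Moves the arm, as the interface text tells. Its arguments: {"type":"object","properties":{"motion":{"type":"array","items":{"type":"array"}},"gripper":{"type":"number"}},"required":["motion"]}

```bash
mkdir -p pics; ls; cat > h.py <<'E'
import numpy as np, cv2
from workcell import ctrl
def save(cam,fn):
    im=ctrl.get_image(cam); cv2.imwrite('pics/'+fn,im['pixels'][:,:,::-1]); return im
E
python3 - <<'E'
from h import *
o=ctrl.get_obs()
print({k:np.round(v,3) for k,v in o.items()})
for c in ['top','side']:
    im=save(c,c+'0.png')
    for n in ['die','bore','lane','tray','punch','punch_head','brush','brush_handle','pellet0','rack','bottle','jar']:
        try:
            print(c,n,[(np.round(d['location']).tolist(),round(d['p'],2)) for d in ctrl.pinpoint(c,n)])
        except Exception as e: print(n,e)
print(ctrl.get_obs()['t'])
E
```

```text
pics
{'t': np.float64(0.0), 'qpos': array([-1.175,  0.424,  1.631, -0.   ,  1.089, -0.019]), 'qvel': array([-0.   , -0.002,  0.001, -0.   ,  0.   ,  0.001]), 'joint_torque': array([ 0.0000e+00, -5.4463e+01, -2.7367e+01,  6.4000e-02,  2.3000e-02,
       -0.0000e+00]), 'ee_pos': array([ 251.666, -571.483,  221.909]), 'orientation': array([-2.631e+00,  1.716e+00,  2.000e-03]), 'ft_force': array([ 0.465,  0.03 , -0.344]), 'moment': array([ 0.051, -0.019, -0.008]), 'width': np.float64(87.757)}
top die [([589.0, 32.0, -0.0], 0.94), ([556.0, 31.0, 72.0], 0.63)]
top bore [([601.0, -40.0, 73.0], 0.84)]
top lane [([576.0, 64.0, 70.0], 0.88)]
top tray [([454.0, 45.0, 6.0], 0.81), ([579.0, 66.0, 72.0], 0.34)]
top punch [([584.0, -139.0, -4.0], 0.47), ([606.0, -39.0, 16.0], 0.42)]
top punch_head [([598.0, -42.0, 112.0], 0.59), ([647.0, -134.0, 68.0], 0.59), ([585.0, -136.0, 70.0], 0.49)]
top brush [([453.0, 326.0, -2.0], 0.72)]
top brush_handle [([455.0, 327.0, 70.0], 0.69), ([591.0, 34.0, -3.0], 0.35)]
top pellet0 [([545.0, 88.0, 72.0], 0.65), ([555.0, 28.0, 74.0], 0.63), ([589.0, 47.0, 68.0], 0
[... 293 characters left out ...]
6.0], 0.56), ([454.0, 40.0, 5.0], 0.21)]
side tray [([454.0, 41.0, 7.0], 0.95)]
side punch [([648.0, -133.0, 4.0], 0.73), ([605.0, -40.0, 17.0], 0.55)]
side punch_head [([582.0, -137.0, 69.0], 0.67), ([648.0, -132.0, 68.0], 0.61), ([599.0, -47.0, 114.0], 0.59)]
side brush [([456.0, 327.0, 1.0], 0.81)]
side brush_handle [([454.0, 326.0, 70.0], 0.74), ([642.0, -289.0, 1.0], 0.71), ([588.0, 42.0, 72.0], 0.66)]
side pellet0 [([420.0, -329.0, -5.0], 0.67), ([589.0, 44.0, 74.0], 0.63), ([552.0, 86.0, 65.0], 0.49), ([586.0, 96.0, 71.0], 0.45)]
side rack [([418.0, -329.0, -2.0], 0.67), ([647.0, 314.0, -2.0], 0.62)]
side bottle [([647.0, 316.0, 0.0], 0.65)]
side jar [([643.0, -289.0, 1.0], 0.96)]
1.3
```

View pics/top0.png

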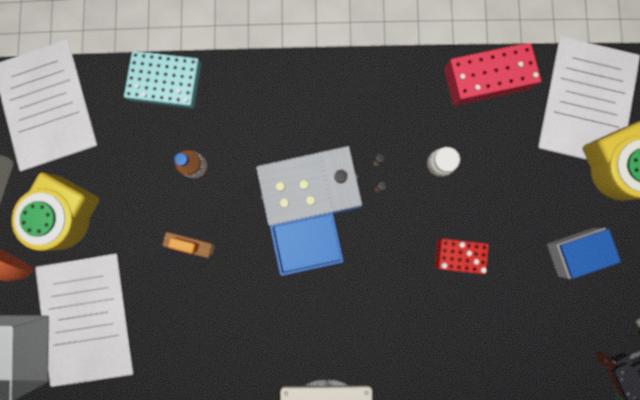

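View pics/side0.png

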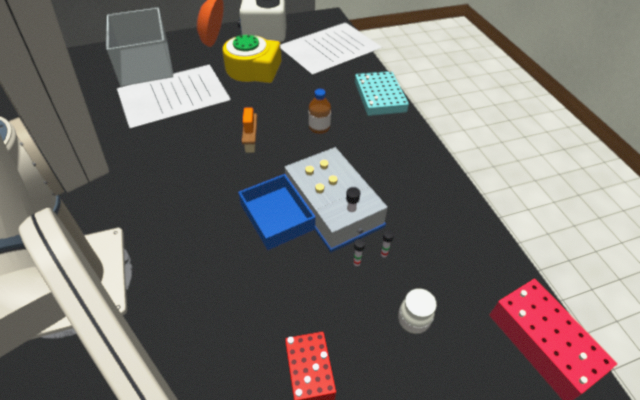

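Punch candidates (top picture):
- In the bore at (341,176). This matches the description: standing in the bore, with the big black head.
- Two small look-alikes standing on the bench at (379,159) and (380,186).

Brush candidate: only (188,245). The orange thing at (10,265) is bench clutter. Next I'll refine the poses with close crops and an overlay.

```bash
cat >> h.py <<'E'
def proj(im,P):
    P=np.asarray(P,float).reshape(-1,3)
    rv=cv2.Rodrigues(np.array(im['R'],float))[0]
    return cv2.projectPoints(P,rv,np.array(im['t'],float),np.array(im['camera_matrix'],float),np.array(im['D'],float))[0].reshape(-1,2)
def pose(P,x,y,a,z=0):
    P=np.asarray(P,float); c,s=np.cos(a),np.sin(a)
    return np.c_[x+c*P[:,0]-s*P[:,1],y+s*P[:,0]+c*P[:,1],z+P[:,2]]
def rect(x0,x1,y0,y1,z): return [[x0,y0,z],[x1,y0,z],[x1,y1,z],[x0,y1,z]]
def overlay(im,polys,fn,box,scale=5):
    x0,y0,x1,y1=box
    g=cv2.resize(im['pixels'][y0:y1,x0:x1,::-1].copy(),None,fx=scale,fy=scale,interpolation=cv2.INTER_CUBIC)
    for pl,col in polys:
        q=((proj(im,pl)+0.5-[x0,y0])*scale*8).astype(np.int32)
        cv2.polylines(g,[q],True,col,1,cv2.LINE_AA,3)
    cv2.imwrite('pics/'+fn,g)
E
python3 - <<'E'
from h import *
import pickle
ims={c:ctrl.get_image(c) for c in ['top','side']}
m={}
for c in ims:
    for n in ['die','brush','brush_handle','tray']:
        r=ctrl.regions_of(c,n); 
        if r: m[c,n]=r[0]['mask']; print(c,n,r[0]['p'],r[0]['mask'].sum(),cv2.minAreaRect(np.argwhere(r[0]['mask'])[:,::-1].astype(np.int32)))
pickle.dump((ims,m),open('s0.pkl','wb'))
die=lambda a:[(pose(rect(-70,70,-110,110,70),589,34,a),(0,255,0)),(pose(rect(-190,-70,-40,110,45),589,34,a),(0,0,255))]
br=[(pose(rect(-12,12,-30,30,84),455,327,-.2),(0,255,0)),(pose(rect(-17,17,-58,58,42),455,327,-.2),(0,0,255))]
overlay(ims['top'],die(.2),'o1.png',(250,135,390,285),4)
overlay(ims['top'],br,'o2.png',(150,220,230,270),8)
overlay(ims['side'],br+die(.2),'o3.png',(220,90,400,260),4)
E
```

```text
top die 0.73 8609 ((314.02679443359375, 210.6796112060547), (111.356689453125, 97.2908706665039), 77.125)
top brush 0.59 755 ((188.21829223632812, 245.17543029785156), (49.984352111816406, 15.751609802246094), 14.826478958129883)
top brush_handle 0.73 679 ((188.30831909179688, 245.30538940429688), (49.22596740722656, 14.367985725402832), 14.470295906066895)
top tray 0.57 8742 ((314.2181091308594, 210.8595428466797), (112.22891998291016, 96.49382019042969), 77.19573211669922)
side die 0.57 9053 ((314.0000305175781, 206.5), (97.49256134033203, 129.24472045898438), 63.43495178222656)
side brush 0.39 76 ((319.0, 188.0), (10.0, 8.0), 90.0)
side brush_handle 0.89 551 ((249.0, 129.5), (43.0, 14.0), 90.0)
side tray 0.66 8925 ((314.4000244140625, 206.79998779296875), (97.49256134033203, 128.79751586914062), 63.43495178222656)
```

View pics/o1.png

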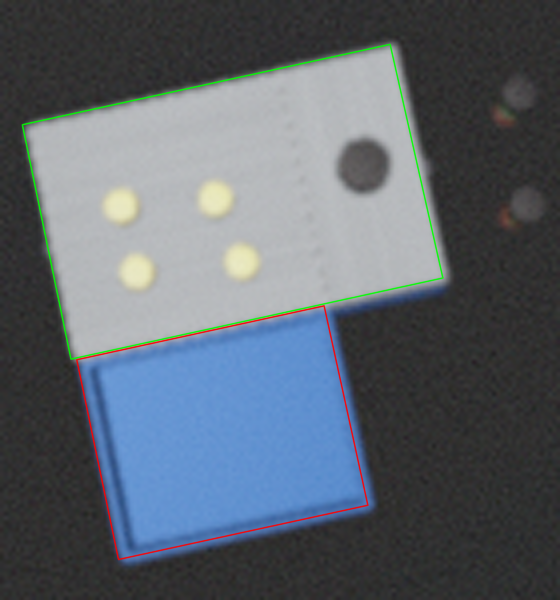

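View pics/o2.png

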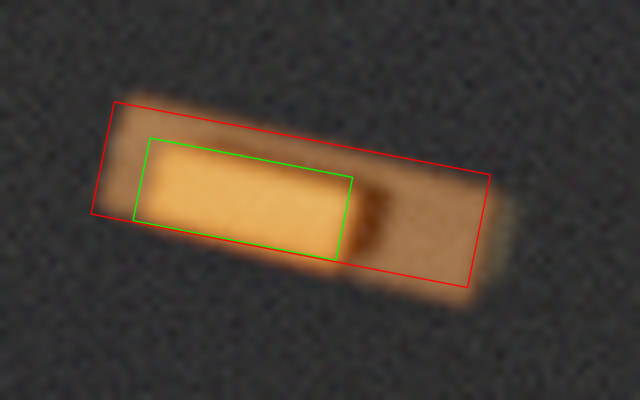

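View pics/o3.png

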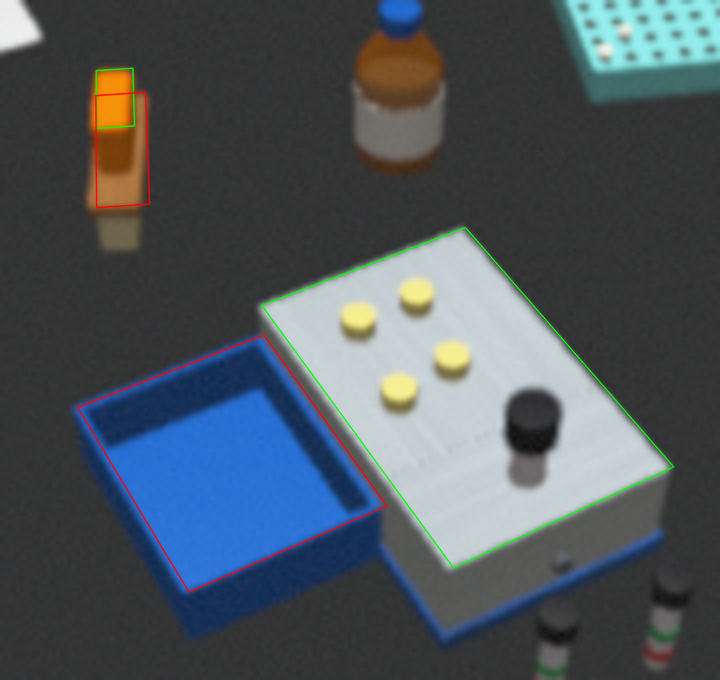

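```bash
python3 - <<'E'
from h import *
import pickle
ims,m=pickle.load(open('s0.pkl','rb'))
b=(452.5,325.5,-.25)
br=[(pose(rect(-12,12,-30,30,84),*b),(0,255,0)),(pose(rect(-17,17,-58,58,42),*b),(0,0,255)),(pose(rect(-12,12,-55,55,0),*b),(255,0,0))]
overlay(ims['top'],br,'o4.png',(150,220,230,270),8)
overlay(ims['side'],br,'o5.png',(220,90,280,160),8)
a=cv2.imread('pics/o4.png');c=cv2.imread('pics/o5.png')
c=cv2.resize(c,None,fx=.71,fy=.71); h=np.zeros((400,640+c.shape[1],3),np.uint8);h[:400,:640]=a;h[:c.shape[0],640:]=c[:400];cv2.imwrite('pics/o6.png',cv2.resize(h,(800,int(400*800/h.shape[1]))))
# pellets in die frame
D=(588.,33.5,.2)
g=ims['top']['pixels'].astype(int)
mk=((g[:,:,0]>190)&(g[:,:,1]>190)&(g[:,:,2]<g[:,:,0]-30)).astype(np.uint8)
mk[:170]=0;mk[215:]=0;mk[:,:250]=0;mk[:,370:]=0
n,l,st,ce=cv2.connectedComponentsWithStats(mk)
im=ims['top'];K=np.array(im['camera_matrix'],float);R=np.array(im['R']);t=np.array(im['t'])
for i in range(1,n):
    u=cv2.undistortPoints(ce[i].reshape(1,1,2),K,np.array(im['D'],float)).ravel()
    d=R.T@np.array([*u,1]);o=-R.T@t;X=o+d*(84-o[2])/d[2]
    c,s=np.cos(.2),np.sin(.2);q=X[:2]-D[:2];print(st[i,4],ce[i].round(1),X.round(1),'die',np.round([c*q[0]+s*q[1],-s*q[0]+c*q[1]],1))
from scipy.spatial.transform import Rotation as Ro
o=ctrl.get_obs();print(o['ee_pos'],Ro.from_rotvec(o['orientation']).as_matrix().round(3))
E
```

```text
54 [303.5 184.4] [588.2  42.   84. ] die [1.9 8.3]
51 [279.7 186.1] [585.2  96.5  84. ] die [ 9.7 62.3]
55 [310.3 200.1] [551.9  26.9  84. ] die [-36.6   0.7]
50 [284.  202.5] [547.3  87.1  84. ] die [-29.3  60.6]
[ 251.91039133 -571.95512418  222.66303176] [[ 0.403 -0.915 -0.   ]
 [-0.915 -0.403  0.   ]
 [-0.    -0.    -1.   ]]
```

View pics/o6.png

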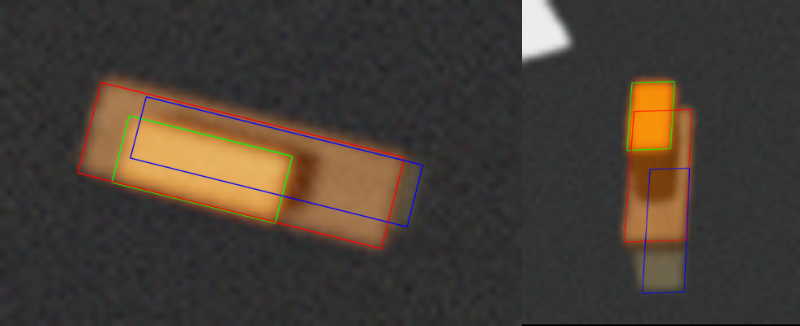

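```bash
cat > plan.py <<'E'
import numpy as np, sys, json
# usage: plan.py x y z yaw  tx ty tz tyaw : from commanded pose to target -> normalised tool shift/turn
def plan(p,yaw,q,tyaw):
    d=np.subtract(q,p); c,s=np.cos(yaw),np.sin(yaw)
    X=np.array([c,s,0]);Y=np.array([s,-c,0]);Z=np.array([0,0,-1])
    return (np.array([d@X,d@Y,d@Z])/150).round(3), round(-(tyaw-yaw)/np.deg2rad(60),3)
if __name__=='__main__':
    p=[251.9,-572,222.7];yaw=-1.156
    for w in [(420,-480,222,-1.0),(540,-330,222,-.75),(600,-150,222,-.5),(600,40,222,-.25),(530,190,222,-.25),(452,325,200,-.25)]:
        print(w,*plan(p,yaw,w[:3],w[3])); p=w[:3];yaw=w[3]
E
python3 plan.py
```

```text
(420, -480, 222, -1.0) [-0.11  -1.273  0.005] -0.149
(540, -330, 222, -0.75) [-0.409 -1.213  0.   ] -0.239
(600, -150, 222, -0.5) [-0.525 -1.151  0.   ] -0.239
(600, 40, 222, -0.25) [-0.607 -1.112  0.   ] -0.239
(530, 190, 222, -0.25) [-0.7   -0.853  0.   ] -0.0
(452, 325, 200, -0.25) [-0.726 -0.743  0.147] -0.0
```

Call:
{"name": "move_arm", "arguments": {"motion": [[[-0.02,-0.1,0],[0,0,-0.04]],[[-0.06,-0.35,0],[0,0,-0.1]],[[-0.1,-0.6,0],[0,0,-0.16]],[[-0.14,-0.85,0],[0,0,-0.2]],[[-0.16,-0.95,0],[0,0,-0.22]]]}}

```text
t: 2.42
ee_pos: [374.6, -491.0, 222.7]
orientation: [-2.814, 1.397, -0.0]
ft_force: [-0.1, 0.6, 0.1]
width: 87.9
```

```bash
cat > cur.py <<'E'
# usage: cur.py tx ty tz tyaw   from measured
import sys
from h import *
from plan import plan
from scipy.spatial.transform import Rotation as Ro
o=ctrl.get_obs();M=Ro.from_rotvec(o['orientation']).as_matrix()
yaw=np.arctan2(M[1,0],M[0,0]);print('t',round(float(o['t']),2),o['ee_pos'].round(1),'yaw',round(float(yaw),4),'tilt',(M[:2,2]).round(4),'w',round(float(o['width']),1),'F',o['ft_force'].round(1),'q',o['qpos'].round(2))
a=list(map(float,sys.argv[1:]))
for i in range(0,len(a),4): 
    w=a[i:i+4]; print(w,*plan(o['ee_pos'] if i==0 else a[i-4:i-1],yaw if i==0 else a[i-1],w[:3],w[3]))
E
python3 cur.py 540 -330 222 -.75
```

```text
t 2.42 [ 374.6 -491.   222.7] yaw -0.9214 tilt [0.0002 0.0002] w 87.9 F [-0.1  0.6  0.1] q [-0.94  0.41  1.65  0.    1.08 -0.02]
[540.0, -330.0, 222.0, -0.75] [-0.188 -1.527  0.005] -0.164
```

Call:
{"name": "move_arm", "arguments": {"motion": [[[-0.05,-0.15,0],[0,0,-0.04]],[[-0.1,-0.4,0],[0,0,-0.08]],[[-0.15,-0.65,0],[0,0,-0.12]],[[-0.25,-0.9,0],[0,0,-0.18]],[[-0.3,-1.0,0],[0,0,-0.2]]]}}

```text
t: 3.05
ee_pos: [465.9, -364.5, 222.6]
orientation: [-2.944, 1.096, 0.001]
ft_force: [1.0, -0.2, 1.0]
width: 87.8
```

```bash
python3 cur.py 590 -210 222 -.45 600 -30 222 -.25
```

```text
t 3.05 [ 465.9 -364.5  222.6] yaw -0.7131 tilt [-0.0003  0.0003] w 87.8 F [ 1.  -0.2  1. ] q [-0.68  0.37  1.71  0.    1.06  0.03]
[590.0, -210.0, 222.0, -0.45] [-0.048 -1.321  0.004] -0.251
[600.0, -30.0, 222.0, -0.25] [-0.462 -1.11   0.   ] -0.191
```

Call:
{"name": "move_arm", "arguments": {"motion": [[[-0.1,-0.15,0],[0,0,-0.05]],[[-0.2,-0.4,0],[0,0,-0.1]],[[-0.35,-0.7,0],[0,0,-0.15]],[[-0.5,-0.9,0],[0,0,-0.22]],[[-0.6,-1.0,0],[0,0,-0.25]]]}}

```text
t: 3.68
ee_pos: [495.7, -193.0, 222.7]
orientation: [3.061, -0.705, -0.0]
ft_force: [0.0, 0.9, 0.1]
width: 88.0
```

```bash
python3 cur.py 570 -30 222 -.25 560 130 222 -.25 452 325 222 -.25
```

```text
t 3.67 [ 495.7 -193.   222.7] yaw -0.4524 tilt [-0.0002 -0.0001] w 88.0 F [0.  0.9 0.1] q [-0.39  0.29  1.84 -0.    1.02  0.06]
[570.0, -30.0, 222.0, -0.25] [-0.029 -1.194  0.005] -0.193
[560.0, 130.0, 222.0, -0.25] [-0.328 -1.017  0.   ] -0.0
[452.0, 325.0, 222.0, -0.25] [-1.019 -1.081  0.   ] -0.0
```

Call:
{"name": "move_arm", "arguments": {"motion": [[[-0.1,-0.15,0],[0,0,-0.04]],[[-0.2,-0.4,0],[0,0,-0.08]],[[-0.3,-0.65,0],[0,0,-0.12]],[[-0.45,-0.9,0],[0,0,-0.17]],[[-0.5,-1.0,0],[0,0,-0.19]]]}}

```text
t: 4.3
ee_pos: [494.0, -25.5, 222.7]
orientation: [3.116, -0.397, -0.0]
ft_force: [-0.3, -0.4, -0.2]
width: 87.7
```

```bash
python3 cur.py 500 150 222 -.25  452 325 222 -.25
```

```text
t 4.3 [494.  -25.5 222.7] yaw -0.2537 tilt [-0.0001 -0.0003] w 87.7 F [-0.3 -0.4 -0.2] q [-0.08  0.23  1.91 -0.    1.    0.18]
[500.0, 150.0, 222.0, -0.25] [-0.255 -1.143  0.005] -0.004
[452.0, 325.0, 222.0, -0.25] [-0.599 -1.051  0.   ] -0.0
```

Call:
{"name": "move_arm", "arguments": {"motion": [[[-0.05,-0.15,0],[0,0,0]],[[-0.2,-0.4,0],[0,0,0]],[[-0.3,-0.65,0],[0,0,0]],[[-0.4,-0.9,0],[0,0,0]],[[-0.5,-1.0,0],[0,0,0]]]}}

```text
t: 4.92
ee_pos: [460.3, 138.4, 222.9]
orientation: [-3.116, 0.4, -0.002]
ft_force: [0.3, -0.4, 1.0]
width: 87.6
```

```bash
python3 cur.py  452 325 150 -.25
```

```text
t 4.92 [460.3 138.4 222.9] yaw -0.2554 tilt [ 0.001  -0.0001] w 87.6 F [ 0.3 -0.4  1. ] q [ 0.27  0.21  1.94 -0.    0.99  0.52]
[452.0, 325.0, 150.0, -0.25] [-0.368 -1.19   0.486] -0.005
```

Call:
{"name": "move_arm", "arguments": {"motion": [[[-0.05,-0.15,0],[0,0,0]],[[-0.15,-0.4,0],[0,0,0]],[[-0.25,-0.65,0],[0,0,0.0]],[[-0.3,-0.9,0.1],[0,0,0]],[[-0.35,-1.0,0.2],[0,0,0]]]}}

```text
t: 5.55
ee_pos: [447.7, 297.0, 192.3]
orientation: [-3.116, 0.4, -0.002]
ft_force: [0.4, -0.5, 0.2]
width: 87.8
```

```bash
python3 cur.py  452.2 325.5 130 -.25 452.2 325.5 49 -.25
```

```text
t 5.55 [447.7 297.  192.3] yaw -0.2552 tilt [0.0013 0.0004] w 87.8 F [ 0.4 -0.5  0.2] q [ 0.56  0.33  1.85 -0.    0.96  0.82]
[452.2, 325.5, 130.0, -0.25] [-0.019 -0.192  0.415] -0.005
[452.2, 325.5, 49.0, -0.25] [0.   0.   0.54] -0.0
```

Call:
{"name": "move_arm", "arguments": {"motion": [[[-0.01,-0.1,0.1],[0,0,0]],[[-0.02,-0.19,0.2],[0,0,0]],[[-0.02,-0.192,0.3],[0,0,-0.005]],[[-0.02,-0.192,0.4],[0,0,-0.005]],[[-0.02,-0.192,0.4],[0,0,-0.005]]]}}

```text
t: 6.18
ee_pos: [450.5, 323.5, 131.3]
orientation: [3.115, -0.393, -0.003]
ft_force: [0.1, 1.2, 0.1]
width: 87.9
```

```bash
python3 cur.py  452.2 325.5 49 -.25; python3 - <<'E'
from h import *
save('wrist','w1.png')
E
```

```text
t 6.17 [450.5 323.5 131.3] yaw -0.2507 tilt [-0.0023 -0.0017] w 87.9 F [0.1 1.2 0.1] q [ 0.6   0.45  1.85 -0.    0.85  0.85]
[452.2, 325.5, 49.0, -0.25] [ 0.008 -0.016  0.548] -0.001
```

View pics/w1.png

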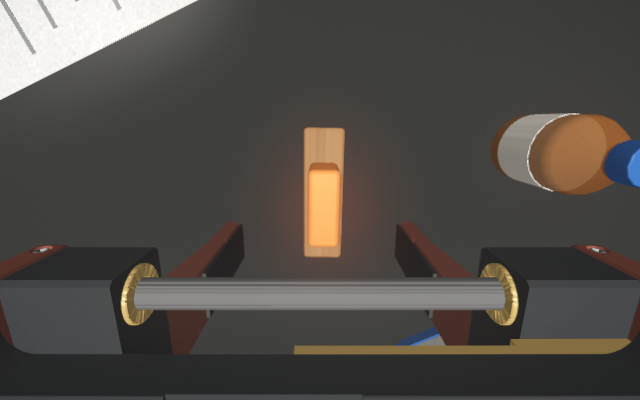

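The wrist view shows the brush handle at (323,205). It is square to the jaws and centred between the fingers, so I'll descend.

Call:
{"name": "move_arm", "arguments": {"motion": [[[0.01,-0.016,0.1],[0,0,0]],[[0.01,-0.016,0.25],[0,0,0]],[[0.01,-0.016,0.4],[0,0,0]],[[0.01,-0.016,0.5],[0,0,0]],[[0.01,-0.016,0.54],[0,0,0]]]}}

```text
t: 6.85
ee_pos: [453.1, 326.4, 50.8]
orientation: [3.116, -0.392, -0.001]
ft_force: [0.4, 0.0, 0.3]
width: 87.8
```

Call:
{"name": "move_arm", "arguments": {"motion": [[[0,0,0],[0,0,0]],[[0,0,0],[0,0,0]],[[0,0,0],[0,0,0]],[[0,0,0],[0,0,0]],[[0,0,0],[0,0,0]]], "gripper": 0}}

```text
t: 7.48
ee_pos: [453.4, 326.6, 51.9]
orientation: [-3.117, 0.392, -0.0]
ft_force: [0.0, 0.2, 0.3]
width: 41.4
```

```bash
python3 cur.py  452.2 325.5 180 -.25
```

```text
t 7.47 [453.4 326.6  51.9] yaw -0.2502 tilt [0.0003 0.0002] w 41.4 F [0.  0.2 0.3] q [0.6  0.58 1.87 0.   0.69 0.85]
[452.2, 325.5, 180.0, -0.25] [-0.006  0.009 -0.854] -0.0
```

Call:
{"name": "move_arm", "arguments": {"motion": [[[0,0,0],[0,0,0]],[[0,0,0],[0,0,0]],[[0,0,0],[0,0,0]],[[0,0,0],[0,0,0]],[[0,0,0],[0,0,0]]]}}

```text
t: 8.1
ee_pos: [453.3, 326.5, 51.6]
orientation: [3.117, -0.392, -0.0]
ft_force: [-0.0, 0.2, -0.5]
width: 23.9
```

Call:
{"name": "move_arm", "arguments": {"motion": [[[0,0,-0.05],[0,0,0]],[[0,0,-0.2],[0,0,0]],[[0,0,-0.4],[0,0,0]],[[0,0,-0.6],[0,0,0]],[[0,0,-0.7],[0,0,0]]]}}

```text
t: 8.72
ee_pos: [453.9, 327.0, 158.6]
orientation: [-3.115, 0.392, -0.003]
ft_force: [0.1, 0.8, -1.5]
width: 24.0
```

```bash
python3 - <<'E'
from plan import *
D=(588,33.5,.2);c,s=np.cos(.2),np.sin(.2)
for q in [(52,31.5),(-100,31.5),(0,-75)]: print(q,D[0]+c*q[0]-s*q[1],D[1]+s*q[0]+c*q[1])
E
python3 cur.py  550 200 175 0 632 75 175 .2
```

```text
(52, 31.5) 632.7053781277001 74.70290240334229
(-100, 31.5) 483.7352582958314 44.505164122492985
(0, -75) 602.9001998096296 -40.004993338093115
t 8.72 [453.9 327.  158.6] yaw -0.2502 tilt [0.002  0.0014] w 24.0 F [ 0.1  0.8 -1.5] q [0.6  0.41 1.83 0.   0.9  0.85]
[550.0, 200.0, 175.0, 0.0] [ 0.831  0.661 -0.11 ] -0.239
[632.0, 75.0, 175.0, 0.2] [0.547 0.833 0.   ] -0.191
```

Call:
{"name": "move_arm", "arguments": {"motion": [[[0.05,0.05,-0.1],[0,0,-0.03]],[[0.25,0.2,-0.15],[0,0,-0.08]],[[0.5,0.4,-0.17],[0,0,-0.14]],[[0.75,0.6,-0.17],[0,0,-0.2]],[[0.83,0.66,-0.17],[0,0,-0.239]]]}}

```text
t: 9.35
ee_pos: [550.5, 197.6, 181.9]
orientation: [3.141, -0.001, -0.0]
ft_force: [-0.2, 0.7, -1.5]
width: 24.0
```

```bash
python3 cur.py  632.7 74.7 160 .2
```

```text
t 9.35 [550.5 197.6 181.9] yaw -0.0007 tilt [-0.0003 -0.0004] w 24.0 F [-0.2  0.7 -1.5] q [ 0.32  0.41  1.75 -0.    0.98  0.33]
[632.7, 74.7, 160.0, 0.2] [0.549 0.819 0.146] -0.192
```

Call:
{"name": "move_arm", "arguments": {"motion": [[[0.05,0.05,0],[0,0,-0.03]],[[0.2,0.25,0],[0,0,-0.08]],[[0.35,0.5,0],[0,0,-0.12]],[[0.5,0.75,0.05],[0,0,-0.17]],[[0.55,0.82,0.12],[0,0,-0.192]]]}}

```text
t: 9.98
ee_pos: [632.9, 74.5, 163.8]
orientation: [3.126, 0.314, 0.0]
ft_force: [-0.2, -1.0, -1.2]
width: 23.7
```

```bash
python3 cur.py  632.7 74.7 125 .2; python3 - <<'E'
from h import *
save('side','s2.png')
E
```

```text
t 9.97 [632.9  74.5 163.8] yaw 0.2 tilt [ 0.0003 -0.0003] w 23.7 F [-0.2 -1.  -1.2] q [ 0.1   0.51  1.64 -0.    0.99 -0.1 ]
[632.7, 74.7, 125.0, 0.2] [-0.001 -0.001  0.258] 0.0
```

View pics/s2.png

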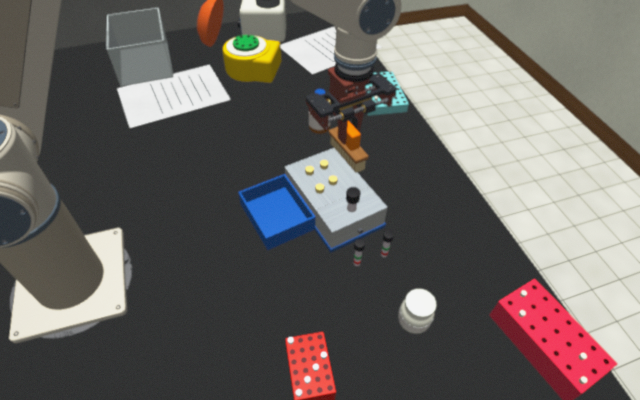

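The side view shows the brush at (348,148), behind the pellets at (309,170)–(333,180) and clear of the punch. Lowering now.

Call:
{"name": "move_arm", "arguments": {"motion": [[[0,0,0.05],[0,0,0]],[[0,0,0.13],[0,0,0]],[[0,0,0.21],[0,0,0]],[[0,0,0.26],[0,0,0]],[[0,0,0.26],[0,0,0]]]}}

```text
t: 10.65
ee_pos: [631.3, 77.1, 124.3]
orientation: [3.126, 0.316, -0.002]
ft_force: [0.5, 0.9, -0.9]
width: 24.1
```

```bash
python3 cur.py 483.7 44.5 124 .2
```

```text
t 10.65 [631.3  77.1 124.3] yaw 0.2016 tilt [-0.0015 -0.0002] w 24.1 F [ 0.5  0.9 -0.9] q [ 0.1   0.56  1.67 -0.    0.92 -0.1 ]
[483.7, 44.5, 124.0, 0.2] [-1.008  0.016  0.002] 0.002
```

Call:
{"name": "move_arm", "arguments": {"motion": [[[-0.05,0.01,0],[0,0,0]],[[-0.13,0.015,0],[0,0,0]],[[-0.22,0.015,0],[0,0,0]],[[-0.31,0.015,0],[0,0,0]],[[-0.4,0.015,0],[0,0,0]]]}}

```text
t: 11.28
ee_pos: [572.6, 62.4, 125.4]
orientation: [3.126, 0.315, 0.001]
ft_force: [0.9, 0.3, -2.1]
width: 23.8
```

Call:
{"name": "move_arm", "arguments": {"motion": [[[-0.09,0,0],[0,0,0]],[[-0.18,0,0],[0,0,0]],[[-0.27,0,0],[0,0,0]],[[-0.36,0,0],[0,0,0]],[[-0.45,0,0],[0,0,0]]]}}

```text
t: 11.9
ee_pos: [506.5, 49.0, 125.1]
orientation: [3.126, 0.316, -0.0]
ft_force: [-0.2, -0.4, -1.2]
width: 23.8
```

Call:
{"name": "move_arm", "arguments": {"motion": [[[-0.07,0,0],[0,0,0]],[[-0.14,0,0],[0,0,0]],[[-0.18,0,0],[0,0,0]],[[-0.2,0,0],[0,0,0]],[[-0.2,0,0],[0,0,0]]]}}

```text
t: 12.52
ee_pos: [478.2, 43.2, 125.2]
orientation: [3.126, 0.315, 0.0]
ft_force: [0.0, 0.3, -1.5]
width: 24.0
```

```bash
python3 cur.py 483.7 44.5 124 .2; python3 - <<'E'
from h import *
im=save('side','s3.png'); im2=save('top','t3.png')
a=cv2.resize(im['pixels'][80:280,200:420,::-1],None,fx=3,fy=3);cv2.imwrite('pics/s3c.png',a)
E
```

```text
t 12.53 [478.2  43.2 125.2] yaw 0.2011 tilt [0.0003 0.    ] w 24.0 F [ 0.   0.3 -1.5] q [ 0.07  0.36  2.01  0.    0.76 -0.14]
[483.7, 44.5, 124.0, 0.2] [ 0.038 -0.001  0.008] 0.001
```

View pics/s3c.png

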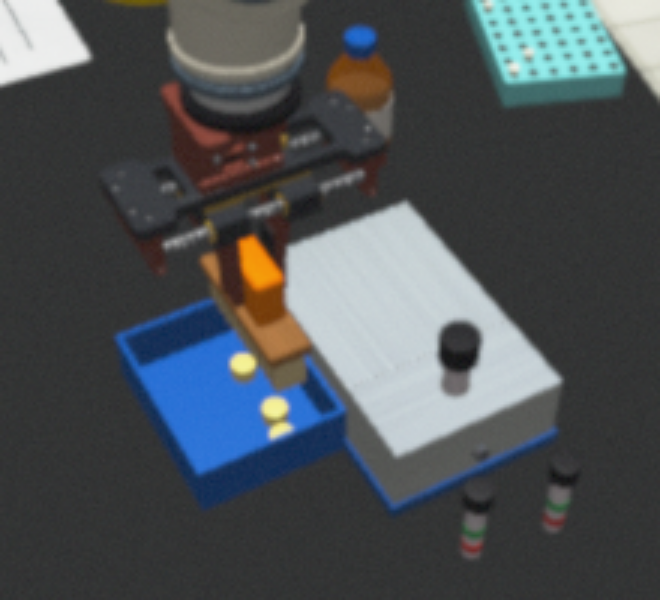

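The bed is empty. Three pellets are visible in the tray at crop (243,366), (274,408) and (281,432), and the fourth may be hidden behind the brush. Lifting.

Call:
{"name": "move_arm", "arguments": {"motion": [[[0,0,-0.05],[0,0,0]],[[0,0,-0.15],[0,0,0]],[[0,0,-0.28],[0,0,0]],[[0,-0.05,-0.36],[0,0,0]],[[0,-0.15,-0.38],[0,0,0.02]]]}}

```text
t: 13.25
ee_pos: [474.2, 65.6, 183.8]
orientation: [-3.129, -0.281, -0.004]
ft_force: [-0.2, 0.3, -1.3]
width: 23.6
```

```bash
python3 cur.py 480 190 185 0 453.3 326.5 140 -.25
```

```text
t 13.25 [474.2  65.6 183.8] yaw 0.1789 tilt [0.0025 0.0003] w 23.6 F [-0.2  0.3 -1.3] q [ 0.11  0.26  1.98  0.    0.9  -0.07]
[480.0, 190.0, 185.0, 0.0] [ 0.185 -0.809 -0.008] 0.171
[453.3, 326.5, 140.0, -0.25] [-0.178 -0.91   0.3  ] 0.239
```

Call:
{"name": "move_arm", "arguments": {"motion": [[[0.03,-0.15,0],[0,0,0.03]],[[0.08,-0.35,0],[0,0,0.07]],[[0.13,-0.55,0],[0,0,0.11]],[[0.17,-0.72,0],[0,0,0.15]],[[0.185,-0.81,0],[0,0,0.17]]]}}

```text
t: 13.88
ee_pos: [479.0, 191.4, 182.8]
orientation: [-3.141, -0.004, -0.001]
ft_force: [-0.7, -0.6, -1.2]
width: 23.9
```

```bash
python3 cur.py 453.3 326.5 100 -.25;  python3 - <<'E'
from h import *
im=save('side','s4.png'); im2=save('top','t4.png')
a=cv2.resize(im['pixels'][130:280,220:400,::-1],None,fx=3,fy=3)
b=cv2.resize(im2['pixels'][135:285,250:370,::-1],None,fx=3,fy=3)
cv2.imwrite('pics/c4.png',cv2.resize(np.hstack([a,b]),None,fx=.85,fy=.85))
E
```

```text
t 13.88 [479.  191.4 182.8] yaw 0.0025 tilt [0.0006 0.0005] w 23.9 F [-0.7 -0.6 -1.2] q [0.36 0.32 1.9  0.   0.92 0.35]
[453.3, 326.5, 100.0, -0.25] [-0.169 -0.901  0.552] 0.241
```

View pics/c4.png

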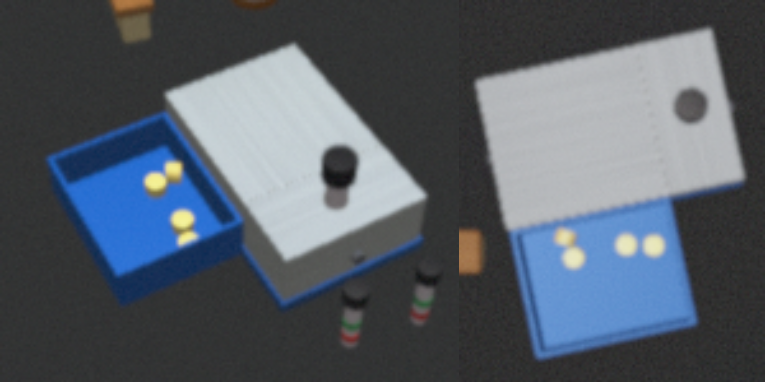

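All four pellets are in the tray: side crop (155,183), (174,170), (182,219), (188,238), with four in the top crop as well. Now I'll return the brush.

Call:
{"name": "move_arm", "arguments": {"motion": [[[-0.03,-0.15,0],[0,0,0.04]],[[-0.08,-0.4,0.05],[0,0,0.1]],[[-0.13,-0.65,0.1],[0,0,0.16]],[[-0.17,-0.85,0.2],[0,0,0.22]],[[-0.17,-0.9,0.3],[0,0,0.241]]]}}

```text
t: 14.6
ee_pos: [453.0, 325.7, 137.0]
orientation: [-3.117, 0.39, -0.001]
ft_force: [0.3, 0.5, -1.7]
width: 23.9
```

```bash
python3 cur.py 453.3 326.5 53 -.25
```

```text
t 14.6 [453.  325.7 137. ] yaw -0.2487 tilt [0.0005 0.0003] w 23.9 F [ 0.3  0.5 -1.7] q [ 0.6   0.44  1.84 -0.    0.86  0.85]
[453.3, 326.5, 53.0, -0.25] [ 0.    -0.005  0.56 ] 0.001
```

Call:
{"name": "move_arm", "arguments": {"motion": [[[0,0,0.1],[0,0,0]],[[0,0,0.25],[0,0,0]],[[0,0,0.4],[0,0,0]],[[0,0,0.5],[0,0,0]],[[0,0,0.54],[0,0,0]]]}}

```text
t: 15.22
ee_pos: [453.1, 323.6, 55.2]
orientation: [3.116, -0.393, -0.002]
ft_force: [-0.9, 0.1, -1.0]
width: 23.9
```

Call:
{"name": "move_arm", "arguments": {"motion": [[[0,0,0.01],[0,0,0]],[[0,0,0.01],[0,0,0]],[[0,0,0.01],[0,0,0]],[[0,0,0.01],[0,0,0]],[[0,0,0.01],[0,0,0]]]}}

```text
t: 15.85
ee_pos: [453.4, 324.8, 54.9]
orientation: [-3.117, 0.392, -0.001]
ft_force: [-0.6, -0.6, -0.6]
width: 24.0
```

```bash
python3 cur.py 453.3 326.5 51.8 -.25
```

```text
t 15.85 [453.4 324.8  54.9] yaw -0.25 tilt [0.0004 0.0002] w 24.0 F [-0.6 -0.6 -0.6] q [ 0.6   0.57  1.87 -0.    0.7   0.85]
[453.3, 326.5, 51.8, -0.25] [-0.003 -0.011  0.021] -0.0
```

Call:
{"name": "move_arm", "arguments": {"motion": [[[0,0,0.005],[0,0,0]],[[0,0,0.01],[0,0,0]],[[0,0,0.015],[0,0,0]],[[0,0,0.018],[0,0,0]],[[0,0,0.018],[0,0,0]]]}}

```text
t: 16.48
ee_pos: [453.3, 324.6, 51.9]
orientation: [3.117, -0.392, -0.0]
ft_force: [-0.4, -0.0, -1.0]
width: 24.0
```

```bash
python3 cur.py 453.3 326.5 51.8 -.25
```

```text
t 16.48 [453.3 324.6  51.9] yaw -0.2502 tilt [-0.0001 -0.0001] w 24.0 F [-0.4 -0.  -1. ] q [0.6  0.58 1.87 0.   0.69 0.85]
[453.3, 326.5, 51.8, -0.25] [-0.003 -0.012  0.001] -0.0
```

Call:
{"name": "move_arm", "arguments": {"motion": [[[0,0,0.004],[0,0,0]],[[0,0,0.006],[0,0,0]],[[0,0,0.006],[0,0,0]],[[0,0,0.006],[0,0,0]],[[0,0,0.006],[0,0,0]]]}}

```text
t: 17.1
ee_pos: [453.4, 324.7, 51.6]
orientation: [-3.117, 0.392, -0.0]
ft_force: [-1.0, -1.6, 4.9]
width: 24.1
```

```bash
python3 cur.py 453.3 326.5 51.8 -.25
```

```text
t 17.1 [453.4 324.7  51.6] yaw -0.2502 tilt [0.0002 0.0001] w 24.1 F [-1.  -1.6  4.9] q [0.6  0.58 1.87 0.   0.69 0.85]
[453.3, 326.5, 51.8, -0.25] [-0.003 -0.012 -0.001] -0.0
```

Call:
{"name": "move_arm", "arguments": {"motion": [[[0,0,0],[0,0,0]],[[0,0,0],[0,0,0]],[[0,0,0],[0,0,0]],[[0,0,0],[0,0,0]],[[0,0,0],[0,0,0]]], "gripper": 1}}

```text
t: 17.73
ee_pos: [453.3, 324.7, 51.0]
orientation: [3.117, -0.392, -0.0]
ft_force: [0.6, -0.1, 0.7]
width: 70.6
```

Call:
{"name": "move_arm", "arguments": {"motion": [[[0,0,0],[0,0,0]],[[0,0,-0.05],[0,0,0]],[[0,0,-0.2],[0,0,0]],[[0,0,-0.4],[0,0,0]],[[0,0,-0.6],[0,0,0]]]}}

```text
t: 18.35
ee_pos: [453.2, 324.6, 142.4]
orientation: [-3.117, 0.392, -0.0]
ft_force: [-1.0, 0.3, 0.5]
width: 87.9
```

```bash
python3 cur.py 520 200 220 0 602.9 60 220 .2 602.9 -40 160 .2
```

```text
t 18.35 [453.2 324.6 142.4] yaw -0.2502 tilt [0.0001 0.    ] w 87.9 F [-1.   0.3  0.5] q [0.6  0.43 1.84 0.   0.87 0.85]
[520.0, 200.0, 220.0, 0.0] [ 0.637  0.695 -0.518] -0.239
[602.9, 60.0, 220.0, 0.2] [0.553 0.933 0.   ] -0.191
[602.9, -40.0, 160.0, 0.2] [-0.132  0.653  0.4  ] -0.0
```

Call:
{"name": "move_arm", "arguments": {"motion": [[[0.05,0.05,-0.15],[0,0,-0.03]],[[0.2,0.2,-0.3],[0,0,-0.08]],[[0.4,0.4,-0.45],[0,0,-0.14]],[[0.57,0.6,-0.52],[0,0,-0.2]],[[0.64,0.7,-0.52],[0,0,-0.24]]]}}

```text
t: 18.98
ee_pos: [521.7, 197.7, 220.9]
orientation: [-3.141, -0.002, -0.004]
ft_force: [-0.3, 0.2, 0.1]
width: 88.2
```

Call:
{"name": "move_arm", "arguments": {"motion": [[[0.05,0.1,0],[0,0,-0.03]],[[0.2,0.35,0],[0,0,-0.08]],[[0.35,0.6,0],[0,0,-0.12]],[[0.5,0.85,0],[0,0,-0.17]],[[0.55,0.93,0],[0,0,-0.19]]]}}

```text
t: 19.6
ee_pos: [604.0, 57.6, 219.6]
orientation: [3.126, 0.312, 0.001]
ft_force: [0.0, -0.8, 0.7]
width: 88.0
```

```bash
python3 cur.py 602.9 -40 160 .2;  python3 - <<'E'
from h import *
im=save('side','s5.png')
for k in range(3):
  for c in ['top','side']:
    ctrl.get_image(c)
    for n in ['punch_head','bore']: print(c,n,[(np.round(d['location'],1).tolist(),round(d['p'],2)) for d in ctrl.pinpoint(c,n)])
E
```

```text
t 19.6 [604.   57.6 219.6] yaw 0.199 tilt [ 0.0008 -0.0002] w 88.0 F [ 0.  -0.8  0.7] q [ 0.08  0.4   1.67 -0.    1.07 -0.12]
[602.9, -40.0, 160.0, 0.2] [-0.136  0.636  0.397] -0.001
top punch_head [([598.7, -40.9, 114.3], 0.61), ([645.7, -134.6, 66.2], 0.61), ([585.6, -134.3, 70.4], 0.52), ([451.4, 325.7, -3.5], 0.33)]
top bore [([602.1, -37.5, 73.8], 0.79)]
side punch_head [([598.7, -44.4, 109.3], 0.74), ([650.2, -137.0, 72.0], 0.74), ([582.6, -137.6, 69.3], 0.65)]
side bore [([604.5, -41.1, 68.4], 0.84)]
top punch_head [([599.9, -42.3, 115.2], 0.54), ([645.9, -134.1, 65.0], 0.45), ([585.0, -134.4, 67.4], 0.44)]
top bore [([600.0, -38.2, 73.6], 0.72)]
side punch_head [([599.0, -47.6, 114.0], 0.77), ([582.5, -138.6, 67.8], 0.49)]
side bore [([599.8, -41.9, 67.6], 0.75)]
top punch_head [([600.7, -40.6, 115.3], 0.64), ([583.5, -135.1, 69.0], 0.63), ([644.9, -132.1, 66.7], 0.51)]
top bore [([600.5, -40.7, 71.4], 0.81)]
side punch_head [([596.3, -42.7, 111.6], 0.68), ([582.7, -137.3, 68.1], 0.62), ([648.6, -134.6, 71.4], 0.54)]
side bore [([602.9, -39.5, 68.5], 0.94)]
```

View pics/s5.png

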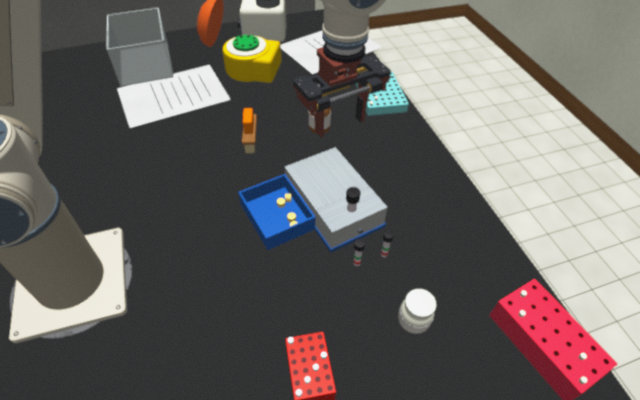

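The side view shows the brush standing at (249,130) and the four pellets in the tray near (287,205). The wanted punch is in the bore at (352,197), and the two short look-alikes are at (358,252) and (387,244). Moving above the punch.

Call:
{"name": "move_arm", "arguments": {"motion": [[[-0.02,0.1,0],[0,0,0]],[[-0.06,0.3,0],[0,0,0]],[[-0.1,0.5,0.1],[0,0,0]],[[-0.14,0.62,0.25],[0,0,0]],[[-0.145,0.64,0.38],[0,0,0]]]}}

```text
t: 21.18
ee_pos: [600.4, -40.5, 161.3]
orientation: [3.126, 0.31, -0.0]
ft_force: [0.3, 0.7, -0.5]
width: 87.5
```

Call:
{"name": "move_arm", "arguments": {"motion": [[[0,0,0],[0,0,0]],[[0,0,0],[0,0,0]],[[0,0,0],[0,0,0]],[[0,0,0],[0,0,0]],[[0,0,0],[0,0,0]]]}}

```text
t: 21.8
ee_pos: [600.9, -38.4, 162.5]
orientation: [3.126, 0.314, 0.001]
ft_force: [-0.1, -0.4, 0.6]
width: 87.9
```

```bash
python3 cur.py 601.5 -41 93 .2;  python3 - <<'E'
from h import *
from scipy.spatial.transform import Rotation as Ro
o=ctrl.get_obs()
im=save('wrist','w6.png')
print([(np.round(d['location'],1).tolist(),round(d['p'],2)) for d in ctrl.pinpoint('wrist','punch_head')])
# head top centre expected pixel
T=np.eye(4);T[:3,:3]=Ro.from_rotvec(o['orientation']).as_matrix();T[:3,3]=o['ee_pos']
C=np.linalg.inv(T@np.array(im['mount']))
im=dict(im);im['R']=C[:3,:3];im['t']=C[:3,3]
th=np.linspace(0,2*np.pi,60)
col=[(0,255,0),(0,0,255)]
g=[]
for (x,y),cl in zip([(601.5,-41),(603,-40)],col):
    g.append((np.c_[x+15*np.cos(th),y+15*np.sin(th),np.full(60,124)],cl))
overlay(im,g,'w6o.png',(220,100,420,300),3)
E
```

```text
t 21.8 [600.9 -38.4 162.5] yaw 0.2005 tilt [ 0.0006 -0.    ] w 87.9 F [-0.1 -0.4  0.6] q [-0.08  0.46  1.73  0.    0.95 -0.28]
[601.5, -41.0, 93.0, 0.2] [0.    0.018 0.463] 0.0
[([648.1, -135.0, 67.9], 0.66), ([602.0, -41.6, 110.8], 0.61), ([590.5, 32.2, 0.8], 0.19)]
```

View pics/w6o.png

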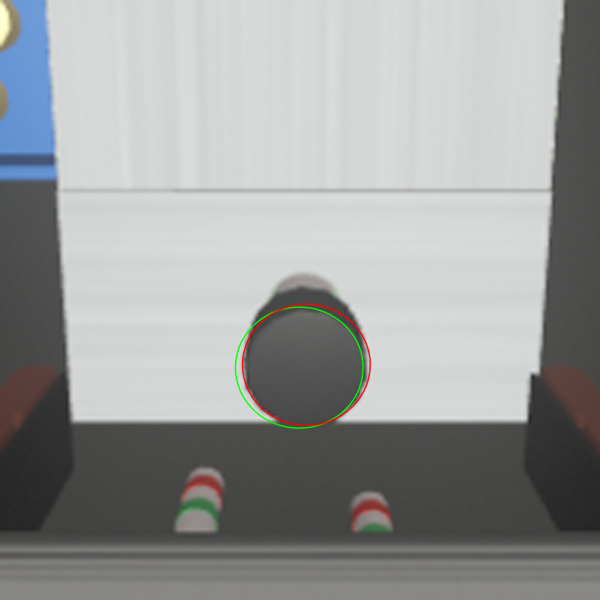

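The close view shows the black head as a circle at crop (306,366), which puts it at about (602.5, -40.5). The short look-alikes with their bands exposed are below at (200,500) and (370,515). Descending.

Call:
{"name": "move_arm", "arguments": {"motion": [[[0.007,0.015,0.05],[0,0,0]],[[0.007,0.015,0.18],[0,0,0]],[[0.007,0.015,0.31],[0,0,0]],[[0.007,0.015,0.41],[0,0,0]],[[0.007,0.015,0.46],[0,0,0]]]}}

```text
t: 22.52
ee_pos: [601.4, -40.6, 91.3]
orientation: [-3.125, -0.314, 0.003]
ft_force: [0.0, -0.4, -1.1]
width: 88.2
```

Call:
{"name": "move_arm", "arguments": {"motion": [[[0,0,0],[0,0,0]],[[0,0,0],[0,0,0]],[[0,0,0],[0,0,0]],[[0,0,0],[0,0,0]],[[0,0,0],[0,0,0]]]}}

```text
t: 23.15
ee_pos: [602.3, -40.7, 93.4]
orientation: [3.126, 0.314, 0.001]
ft_force: [0.1, 0.9, -0.1]
width: 87.4
```

```bash
python3 cur.py 602.5 -40.5 93 .2
```

```text
t 23.15 [602.3 -40.7  93.4] yaw 0.2001 tilt [ 0.0005 -0.    ] w 87.4 F [ 0.1  0.9 -0.1] q [-0.09  0.56  1.76  0.    0.82 -0.29]
[602.5, -40.5, 93.0, 0.2] [ 0.001 -0.001  0.002] 0.0
```

Call:
{"name": "move_arm", "arguments": {"motion": [[[0,0,0],[0,0,0]],[[0,0,0],[0,0,0]],[[0,0,0],[0,0,0]],[[0,0,0],[0,0,0]],[[0,0,0],[0,0,0]]], "gripper": 0}}

```text
t: 23.78
ee_pos: [602.2, -40.6, 93.0]
orientation: [-3.126, -0.314, 0.0]
ft_force: [0.6, 0.5, 0.3]
width: 41.2
```

Call:
{"name": "move_arm", "arguments": {"motion": [[[0,0,0],[0,0,0]],[[0,0,0],[0,0,0]],[[0,0,0],[0,0,0]],[[0,0,0],[0,0,0]],[[0,0,0],[0,0,0]]]}}

```text
t: 24.4
ee_pos: [602.3, -40.7, 93.1]
orientation: [3.126, 0.314, 0.0]
ft_force: [0.5, -0.0, -0.6]
width: 29.4
```

```bash
python3 cur.py 602.5 -40.5 117 .2; python3 -c "
from h import *
o=ctrl.get_obs();print(o['ee_pos'],o['ft_force'],o['moment'])"
```

```text
t 24.4 [602.3 -40.7  93.1] yaw 0.2001 tilt [ 0.0002 -0.    ] w 29.4 F [ 0.5 -0.  -0.6] q [-0.09  0.56  1.76  0.    0.82 -0.29]
[602.5, -40.5, 117.0, 0.2] [ 0.002 -0.001 -0.16 ] 0.0
[602.29608665 -40.66265594  93.06105419] [ 0.52502289 -0.01736533 -0.57213263] [-0.03630659 -0.34057401  0.01039819]
```

Call:
{"name": "move_arm", "arguments": {"motion": [[[0,0,0],[0,0,0]],[[0,0,-0.01],[0,0,0]],[[0,0,-0.03],[0,0,0]],[[0,0,-0.05],[0,0,0]],[[0,0,-0.06],[0,0,0]]]}}

```text
t: 25.02
ee_pos: [602.1, -40.6, 102.3]
orientation: [-3.126, -0.314, 0.0]
ft_force: [1.6, 0.3, -3.7]
width: 29.3
```

```bash
python3 cur.py 602.5 -40.5 117 .2; python3 -c "
from h import *
o=ctrl.get_obs();print(o['ee_pos'],o['ft_force'],o['moment'])"
```

```text
t 25.02 [602.1 -40.6 102.3] yaw 0.2001 tilt [-0.0001 -0.    ] w 29.3 F [ 1.6  0.3 -3.7] q [-0.09  0.55  1.75 -0.    0.84 -0.29]
[602.5, -40.5, 117.0, 0.2] [ 0.003 -0.    -0.098] 0.0
[602.09881267 -40.64226453 102.30055661] [ 1.56492997  0.33747289 -3.69998189] [-0.016109   -0.37567     0.06185672]
```

The punch is coming up with about 3.7 N and little side force, so I'll continue to the full 24 mm.

Call:
{"name": "move_arm", "arguments": {"motion": [[[0,0,-0.02],[0,0,0]],[[0,0,-0.05],[0,0,0]],[[0,0,-0.08],[0,0,0]],[[0,0,-0.1],[0,0,0]],[[0,0,-0.1],[0,0,0]]]}}

```text
t: 25.65
ee_pos: [602.1, -40.7, 117.3]
orientation: [3.126, 0.314, -0.0]
ft_force: [0.5, 0.2, -3.0]
width: 29.6
```

Call:
{"name": "move_arm", "arguments": {"motion": [[[0,0,0],[0,0,0]],[[0,0,0],[0,0,0]],[[0,0,0],[0,0,0]],[[0,0,0],[0,0,0]],[[0,0,0],[0,0,0]]]}}

```text
t: 26.28
ee_pos: [602.1, -40.6, 117.0]
orientation: [-3.126, -0.314, 0.0]
ft_force: [0.4, 0.6, -3.5]
width: 29.7
```

```bash
python3 cur.py 602.5 -40.5 117 .2; python3 - <<'E'
from h import *
im=save('side','s7.png')
for n in ['punch_mark','punch','punch_head']: print(n,[(np.round(d['location'],1).tolist(),round(d['p'],2)) for d in ctrl.pinpoint('side',n)])
a=cv2.resize(im['pixels'][90:270,230:420,::-1],None,fx=4,fy=4,interpolation=cv2.INTER_CUBIC);cv2.imwrite('pics/s7c.png',a[120:])
w=ctrl.get_image('wrist');cv2.imwrite('pics/w7.png',w['pixels'][:,:,::-1])
E
```

```text
t 26.27 [602.1 -40.6 117. ] yaw 0.2001 tilt [-0.0002  0.    ] w 29.7 F [ 0.4  0.6 -3.5] q [-0.09  0.53  1.75  0.    0.87 -0.29]
[602.5, -40.5, 117.0, 0.2] [ 0.003 -0.     0.   ] 0.0
punch_mark [([583.2, -135.0, 20.3], 0.68), ([598.5, -42.3, 71.4], 0.5), ([650.6, -132.7, 19.8], 0.46), ([475.7, 66.1, 14.6], 0.36)]
punch [([609.7, -41.3, 40.9], 0.87), ([581.5, -135.9, -5.3], 0.54), ([647.5, -133.7, 0.7], 0.46)]
punch_head [([585.5, -139.9, 69.7], 0.69), ([649.8, -135.3, 72.6], 0.66), ([595.7, -43.1, 133.7], 0.52), ([482.0, 15.1, 19.1], 0.18)]
```

View pics/s7c.png

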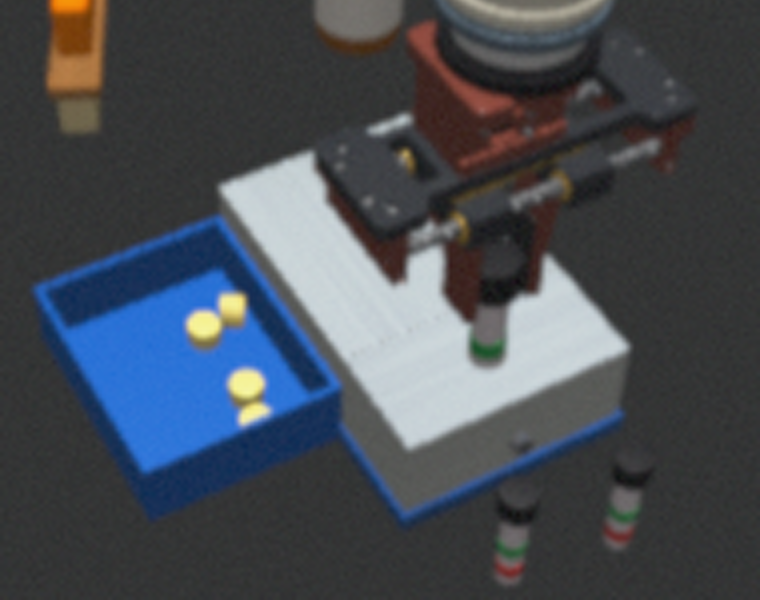

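View pics/w7.png

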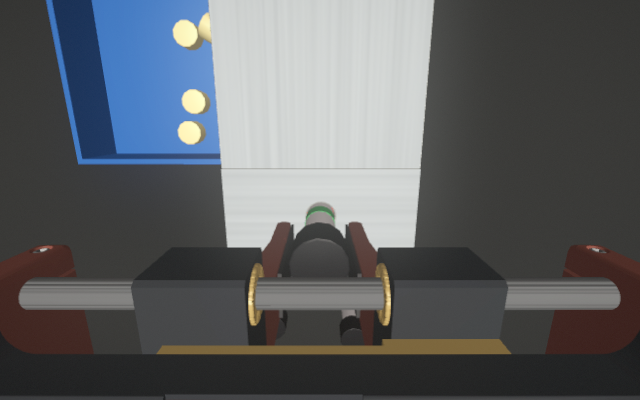

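The green band shows whole at crop (487,350), with a sliver of bare rod below it at (487,362) and no red. punch_mark reads z = 71.4, against a bore mouth at 70. The brush is standing and the four pellets are in the tray. Force and pose are steady, so I'll hand in.

```bash
python3 - <<'E'
from h import *
o=ctrl.get_obs();print(o['t'],o['ee_pos'],o['width'],o['ft_force'],np.abs(o['qvel']).max())
print(ctrl.close_job())
E
```

```text
26.525 [602.11403319 -40.65029012 117.03145935] 29.59310263365858 [ 0.36183691  0.07926215 -3.58558003] 0.0010630455836435084
the job is handed in; nothing more can be done
None
```

The job is done and handed in at 26.5 s of the 61 s allowed; no verdict was reported.

- **Sweep:** I gripped the brush by its handle and swept the bed once along the die's -x direction. All four pellets are in the blue tray, one of them leaning at the tray's die-side wall. The bed is empty, and the fingers never touched a pellet.
- **Brush:** It is standing on its bristles back where it started, clear of the die.
- **Punch:** I gripped it by the black head and drew it straight up 24 mm (fingers from 93.1 to 117.0 mm). I handed in while holding it upright, with about 3.6 N of load and almost no joint motion.

**Last checks:** The side picture shows the whole green band and no red. The `punch_mark` point read 71.4 mm against the 70 mm bore mouth. The `punch` foot reading of 40.9 mm agrees with the 39 mm expected. The `punch_head` reading was about 6 mm off sideways but right in height, and I put that down to the gripper partly hiding the head. I never touched the rack, bottle or jar. No check failed.

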